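Tidy the sewing notions into their trays

TASK

Class is over, so sort the sewing notions into their trays: stand both thread spools upright in the yellow tray, stack the two pin tins in the green tray with the large one flat on its floor and the small one centred on top, and lay the bobbin case flat in the white tray with its long side along the tray's long side. Leave the button jar and the scissors where they are.

Things in the scene. Friction and masses are not known exactly. Their poses are not given: they have to be found in the camera images.
- yellow_tray: yellow plastic open tray, 130 (its x) x 170 (its y, the long side) x 18 mm high, walls 4 mm, floor 4 mm thick, fixed to the table; origin at the centre of its underside, z up
- green_tray: green plastic open tray, 130 (its x) x 170 (its y, the long side) x 18 mm high, walls 4 mm, floor 4 mm thick, fixed to the table; origin at the centre of its underside, z up
- white_tray: white plastic open tray, 130 (its x) x 170 (its y, the long side) x 18 mm high, walls 4 mm, floor 4 mm thick, fixed to the table; origin at the centre of its underside, z up
- blue_spool: blue thread spool with white end flanges, standing upright: 58 mm tall, 34 mm across, wound full so that the thread is flush with the 4 mm thick flanges, about 45 g; origin at the centre of its underside, z up its axis
- pink_spool: magenta pink thread spool with white end flanges, standing upright: 58 mm tall, 34 mm across, wound full so that the thread is flush with the 4 mm thick flanges, about 45 g; origin at the centre of its underside, z up its axis
- large_tin: large closed pin tin, bare steel with a red lid: cylinder 60 mm across, 38 mm tall, flat top and bottom, about 180 g; lid stays on; origin at the centre of its underside, z up
- small_tin: small closed pin tin, bare steel with an orange lid: cylinder 44 mm across, 32 mm tall, flat top and bottom, about 80 g; lid stays on; origin at the centre of its underside, z up
- bobbin_case: closed clear plastic bobbin case with a row of five coloured bobbins inside and a purple base: 80 (its x) x 40 (its y) x 34 mm high, about 110 g; origin at the centre of its underside, z up
- button_jar: bystander: glass jar of buttons with a black lid, 52 mm across, 68 mm tall, loose; origin at the centre of its underside, z up
- scissors: bystander: white-handled scissors lying flat beyond the trays, about 210 mm long along their x (blades to +x), 80 mm wide at the handles, 13 mm high, loose; origin on the table near the pivot
There are look-alikes about, which are no part of the job. Leave any turquoise look-alike of the blue_spool alone.

How it is judged:
By the outcome, as a careful person would: the job done as asked, in the order asked, and still so for the second after the job is handed in, with the robot touching nothing.
It also fails if it takes over 112 s, if anything falls off the work surface, if the arm or the gripper's body presses on something with over 40 N, if the wrist force passes 120 N, or if a joint passes its speed limit or range.

ROBOT

A 7-joint arm with a two-finger parallel gripper is mounted at the origin on the work surface. World frame = base frame: x ahead of the robot, y to its left, z up, the work surface at z = 0. Lengths are in m, angles in degrees, forces in N, time in s.
With the tool pointing down it reaches from about 0.425 to 0.8 m from the base axis. Payload 8.3 kg.
Tool frame: the origin (TCP) lies at the very end of the fingers, on their centre line; the grasp point (between the pads) lies 19 mm behind it; z points along the fingers, y is the line along which they close (so a half turn about z gives the same grasp; the last joint's range is limited). The gripper opens to 85 mm and grips with 20 to 120 N. Pads are 22 mm wide; open, the fingers measure 114 mm over their backs; the gripper's body (76 mm by 85 mm) begins 54 mm behind the grasp point. The pads swing forward as they close: fully open they stand 13 mm farther back than shut.
Start: joints at [64.234, 21.967, 0.94, 78.501, -0.361, 79.538, -2.664], TCP at [0.236, -0.579, 0.231] pointing down, gripper open.
Joint ranges: [-169.22, 169.22], [-14.56, 117.87], [-87.37, 89.26], [10.42, 133.3], [-82.24, 262.24], [0.94, 117.77], [-172.7, 172.7]. Speed limits (degrees/s): [136.94, 136.94, 172.46, 172.46, 180, 180, 180].

INTERFACE

Orientations are given as [roll, pitch, yaw] about the fixed x, y, z axes, in that order (R = Rz(yaw) Ry(pitch) Rx(roll)).
In Python, from plant import readout, optics, ticket gives the robot as it stands.
- The arm moves only by the tool servo_tool, never from a script. Its argument "increments" is a list of rows, each a list of 2 entries, a list of its own where there are three numbers: the shift along the tool's x, y, z each as a share of 0.04 m, from -1 to 1, then the turn about the tool's z as a share of 0.12 rad, from -1 to 1. A call has 1 to 10 rows; each row shifts and turns the commanded pose from where the row before left it, along the tool's axes as they then stand; what a row does not reach is not made up. A row lasts 1/8 s, in which the tool goes at most 62.5 mm and 10.7 degrees, less where a joint would pass 70% of its speed; a pose out of reach is approached as far as the arm can. A call with a number of a shift or a turn outside -1 to 1 is refused whole. A call with a gripper value outside its range is refused whole. "gripper" is the opening, from -1 (shut) to 1 (fully open), set as the call begins (left out, the last holds). The fingers move at their own pace and stop on an object; "force" is the grip in N (left out, the last holds). Time passes only in rows, so rows that do not move let the fingers close. It gives the time, the measured TCP pose, the force, the opening and the grip force at its end, in the units of the state.
- readout.sense(): the state, without advancing time (a new reading comes with each control period).
- optics.camera(name): name is "scene" or "top" or "wrist"; returns a dict with "pixels" (420x560x3 uint8, red, green, blue), "depth" (420x560 float32, m along the optical axis (not along the pixel's ray), 0 where there is no reading), "mtx" (3x3 intrinsics, pixels), "k1" (the pictures are not rectified: a ray, as slopes to the right and down, at radius r is drawn at 1 + k1 r^2 times it, then the intrinsics apply), "xyz" and "attitude" of the camera in the world. Camera axes: x right, y down, z forward; pixel columns grow to the right and rows downward; lengths in m; the calibration is good to about 2 mm. A picture is of the moment at which its call begins.
- ticket.close_job(): hands the job in; it is judged then, once.
The state is a dict: "t": time; "qpos": joint angles; "qd": joint speeds; "effort": joint torques, N m; "ee_pos": TCP position; "tool_rot": TCP orientation; "wrist_force": force on the tool from outside, world axes, zero at the start; "ft_torque": the same for the moment, N m; "gripper_width": finger opening in m; "grasp_force": force on a finger pad.
Only numpy, scipy, OpenCV 4.12 (cv2) and the standard library are available. Lean on these libraries where they do the work, as an engineer would, in place of code of your own. Each camera call takes 0.05 s, during which the arm holds its last target. There are 200 camera calls.

## Working session

There is one attempt and no reset: what is moved stays moved. The work goes in short steps, Python scripts to look and compute and a tool call to move; the robot and the scene stay as the last step left them, time stands still between calls to the robot, and variables do not carry over. Pictures are saved under pics/ and viewed, at most 14 in all, crops included, and the job is handed in when it is done.

Besides the shell and the picture viewer there is one more tool, called after "Emit:" by a JSON object that holds its "method" and its "body". servo_tool: Moves the arm, as the interface text tells. Its arguments: {"type":"object","properties":{"increments":{"type":"array","items":{"type":"array"}},"gripper":{"type":"number"},"force":{"type":"number"}},"required":["increments"]}

```bash
ls; mkdir -p pics; python3 - <<'E'
from plant import readout, optics
import cv2
s=readout.sense()
for k,v in s.items(): print(k,v)
for n in ("scene","top"):
    c=optics.camera(n); cv2.imwrite(f"pics/{n}0.png",c["pixels"][:,:,::-1]); print(n,c["mtx"],c["k1"],c["xyz"],c["attitude"])
E
```

```text
pics
t 0.0
qpos [64.23526373 22.0160047   0.93700579 78.56478622 -0.36053289 79.5388381
 -2.66318995]
qd [ 0.04407988 -0.00400904  0.00764194 -0.00301296  0.01422015  0.08490696
  0.03384381]
effort [-3.30331732e-04 -6.27608728e+01  8.43971372e-01 -3.71820080e+01
  1.65621535e-02  1.44065681e-02  2.82502742e-05]
ee_pos [ 0.23559307 -0.57831864  0.23024306]
tool_rot [-1.79883214e+02  2.26066658e-03  2.21666776e+01]
wrist_force [ 0.87423357 -0.33897859 -0.31214404]
ft_torque [-0.01997119 -0.02989587  0.01067696]
grasp_force 0.0
gripper_width 0.08526759250721139
scene [[472.97265022   0.         273.95433278]
 [  0.         472.97265022 210.996927  ]
 [  0.           0.           1.        ]] -0.013437995095476819 [1.04027762 0.76953324 0.86098698] [-133.36590281   -0.77849958  147.99790926]
top [[433.6539517    0.         283.41772511]
 [  0.         433.6539517  208.5629714 ]
 [  0.           0.           1.        ]] -0.1396470592356802 [0.42525659 0.02267108 1.302426  ] [-173.75807303   -0.51893842  -88.26496406]
```

View pics/top0.png

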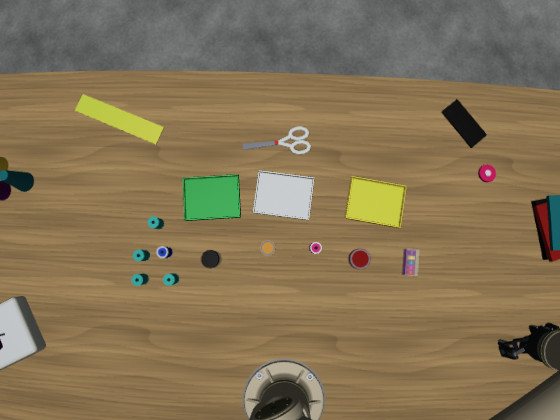

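View pics/scene0.png

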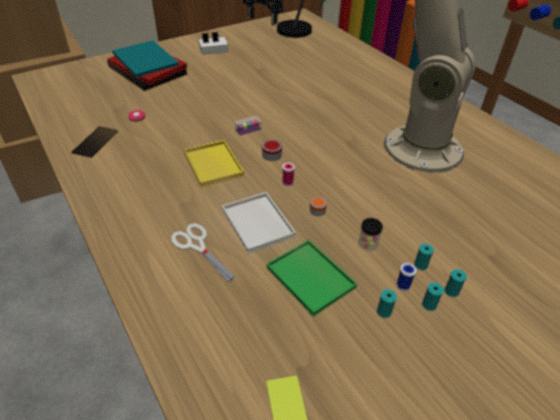

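The top view shows the green tray at (212,198), the white tray at (283,195) and the yellow tray at (376,202). The tins are at (267,248) for the orange one and (360,259) for the red one. The pink spool is at (316,248), the bobbin case at (411,262), the jar at (210,259) and the scissors at (280,142).

Blue-spool candidates are (163,252), (155,222), (140,255), (138,280) and (170,280). Only (163,252) is blue with white flanges; the others are turquoise. For pink, (316,248) is the spool, and (487,173) is a flatter ring, probably tape. I'll confirm both in one enlarged crop.

```bash
cat > h.py <<'E'
import numpy as np, cv2
from scipy.spatial.transform import Rotation as Ro
from plant import readout, optics
def rays(c,uv):
    uv=np.asarray(uv,float).reshape(-1,1,2)
    n=cv2.undistortPoints(uv,np.asarray(c["mtx"]),np.array([c["k1"],0,0,0.])).reshape(-1,2)
    return np.c_[n,np.ones(len(n))]
def rot(c): return Ro.from_euler("xyz",c["attitude"],degrees=True).as_matrix()
def cast(c,uv,z):
    d=rays(c,uv)@rot(c).T; o=np.asarray(c["xyz"]); return o+d*((z-o[2])/d[:,2])[:,None]
def cloud(c):
    v,u=np.indices(c["depth"].shape); d=rays(c,np.c_[u.ravel(),v.ravel()])
    P=(d*c["depth"].reshape(-1,1))@rot(c).T+np.asarray(c["xyz"]); P[c["depth"].ravel()==0]=np.nan
    return P.reshape(*c["depth"].shape,3)
E
python3 - <<'E'
from h import *
import warnings; warnings.filterwarnings("ignore")
for n in("top","scene"):
    c=optics.camera(n); P=cloud(c); z=P[...,2]
    ok=(P[...,0]>.38)&(P[...,0]<.95)&(abs(P[...,1])<.6)
    print(n,"table z",np.nanmedian(z[ok]), np.nanstd(z[ok&(z<.006)]))
    m=(ok&(z>.012)).astype(np.uint8)
    k,L,st,_=cv2.connectedComponentsWithStats(m)
    for i in range(1,k):
        if st[i,4]<25: continue
        q=L==i; h=np.nanpercentile(z[q],90); t=q&(abs(z-h)<.006)
        v,u=np.nonzero(t); X=cast(c,[[u.mean(),v.mean()]],h)[0]
        print(st[i,4],"px",(int(u.mean()),int(v.mean())),"h %.4f"%h,X.round(4),c["pixels"][t].mean(0).astype(int))
    if n=="top":
        a=cv2.resize(c["pixels"][205:300,120:235],None,fx=5,fy=5,interpolation=2)[:,:,::-1]; b=cv2.resize(c["pixels"][230:270,295:335],None,fx=5,fy=5,interpolation=2)[:,:,::-1]
        o=np.zeros((475,780,3),np.uint8); o[:,:575]=a; o[:200,580:]=b; cv2.imwrite("pics/crop.png",o)
E
```

```text
top table z -0.00010811440469826739 0.0027638575314563396
246 px (283, 198) h 0.0202 [0.597  0.0153 0.0202] [180 181 178]
29 px (284, 173) h 0.0197 [0.6712 0.0147 0.0197] [177 176 171]
142 px (218, 181) h 0.0206 [0.6408 0.2133 0.0206] [ 63 139  72]
294 px (376, 201) h 0.0206 [ 0.5954 -0.2621  0.0206] [174 164  59]
90 px (188, 209) h 0.0208 [0.5532 0.2974 0.0208] [ 49 131  66]
144 px (152, 221) h 0.0597 [0.5106 0.393  0.0597] [ 52 148 142]
40 px (223, 217) h 0.0197 [0.535  0.1936 0.0197] [ 52 148  74]
191 px (267, 247) h 0.0344 [0.4482 0.0584 0.0344] [172 137  89]
122 px (315, 247) h 0.0606 [ 0.4522 -0.0797  0.0606] [179 107 145]
130 px (161, 251) h 0.0593 [0.4254 0.3616 0.0593] [ 92 110 176]
147 px (138, 254) h 0.0596 [0.4146 0.4315 0.0596] [ 52 145 138]
352 px (359, 258) h 0.0409 [ 0.4234 -0.2105  0.0409] [122  51  51]
406 px (411, 261) h 0.0366 [ 0.4189 -0.3671  0.0366] [149 121 130]
281 px (209, 258) h 0.0700 [0.4115 0.2203 0.07  ] [40 38 37]
scene table z -0.00031621104921519816 0.002090729362533125
304 px (246, 121) h 0.0337 [ 0.4217 -0.3621  0.0337] [143 123 113]
212 px (215, 166) h 0.0177 [ 0.6029 -0.2275  0.0177] [141 124  48]
322 px (271, 145) h 0.0383 [ 0.4273 -0.2055  0.0383] [120  55  53]
27 px (196, 147) h 0.0182 [ 0.6097 -0.3406  0.0182] [134 114  50]
211 px (287, 167) h 0.0575 [ 0.4552 -0.0755  0.0575] [161  99 113]
437 px (257, 220) h 0.0193 [0.6131 0.0275 0.0193] [156 152 141]
247 px (317, 201) h 0.0335 [0.4504 0.0621 0.0335] [164 105  71]
583 px (371, 224) h 0.0689 [0.4137 0.2243 0.0689] [34 30 25]
579 px (310, 274) h 0.0191 [0.5981 0.2419 0.0191] [ 61 115  61]
344 px (407, 268) h 0.0589 [0.4279 0.3648 0.0589] [104 109 144]
379 px (434, 288) h 0.0588 [0.4156 0.4349 0.0588] [ 46 122 113]
370 px (388, 295) h 0.0589 [0.5131 0.3964 0.0589] [ 49 125 116]
```

View pics/crop.png

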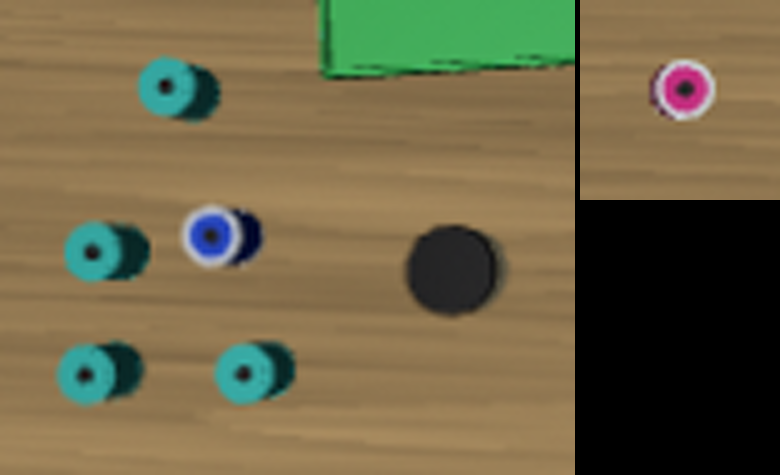

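The crop confirms it. The blue spool with white flanges is at crop (211,236), top-image pixel (162,252), and the four turquoise ones around it are the look-alikes. The pink one with a white flange at crop (685,90) is the pink spool.

Next are the tray poses and the bobbin case angle.

```bash
python3 - <<'E'
from h import *
import warnings; warnings.filterwarnings("ignore")
def rect(c,m,z):
    k,L,st,_=cv2.connectedComponentsWithStats(m.astype(np.uint8)); 
    i=1+np.argmax(st[1:,4]); v,u=np.nonzero(L==i)
    X=cast(c,np.c_[u,v],z)[:,:2]; return cv2.minAreaRect((X*1000).astype(np.float32)), (int(u.mean()),int(v.mean()))
for n in("top","scene"):
    c=optics.camera(n); P=cloud(c); X,Y,z=P[...,0],P[...,1],P[...,2]
    H,S,V=cv2.split(cv2.cvtColor(c["pixels"],cv2.COLOR_RGB2HSV)); box=lambda a,b,d,e:(X>a)&(X<b)&(Y>d)&(Y<e)
    print(n)
    print("yellow",rect(c,(H>24)&(H<35)&(S>140)&box(.5,.7,-.4,-.1),.018))
    print("green",rect(c,(H>45)&(H<80)&(S>90)&box(.5,.72,.1,.36),.018))
    print("white",rect(c,(S<45)&(V>110)&box(.5,.71,-.1,.13),.018))
    print("bobbin",rect(c,(z>.024)&box(.36,.48,-.43,-.3),.034))
    m=((H>80)&(H<97)&(S>100)&box(.3,.6,.25,.5)&(z>.05)).astype(np.uint8)
    k,L,st,ce=cv2.connectedComponentsWithStats(m)
    for i in range(1,k): 
        if st[i,4]>20: print("turq",cast(c,[ce[i]],.058)[0].round(3))
E
```

```text
top
yellow (((596.3438720703125, -261.7134704589844), (171.7236785888672, 131.09649658203125), 82.08670043945312), (375, 201))
green (((593.9370727539062, 233.048828125), (131.48558044433594, 171.28599548339844), 5.206416606903076), (211, 197))
white (((607.9457397460938, 17.148277282714844), (168.91549682617188, 130.92559814453125), 84.24372863769531), (283, 194))
bobbin (((417.4136047363281, -366.4181823730469), (45.36650848388672, 79.94786834716797), 87.15204620361328), (411, 261))
turq [0.51  0.393 0.058]
turq [0.414 0.432 0.058]
turq [0.343 0.431 0.058]
turq [0.347 0.339 0.058]
scene
yellow (((597.359130859375, -251.13575744628906), (155.7604522705078, 129.05259704589844), 81.366943359375), (213, 162))
green (((597.8638305664062, 240.07911682128906), (135.61441040039062, 175.2530059814453), 4.779589653015137), (311, 276))
white (((610.5314331054688, 25.379005432128906), (181.82504272460938, 133.5658721923828), 84.15580749511719), (258, 221))
bobbin (((422.4087219238281, -359.0371398925781), (51.702186584472656, 83.09396362304688), 84.18222045898438), (246, 122))
turq [0.351 0.344 0.058]
turq [0.347 0.436 0.058]
turq [0.416 0.436 0.058]
turq [0.514 0.397 0.058]
```

Emit:
{"method": "servo_tool", "body": {"increments": [[[0,0,0],-1],[[0,0,0],-1],[[0,0,0],-1],[[0,0,0],-1],[[0,0,0],-1],[[0,0,0],-1],[[0,0,0],-1],[[0,0,0],-1],[[0,0,0],-1],[[0,0,0],-0.87]]}}

```text
t: 1.55
ee_pos: [0.2358, -0.5788, 0.2312]
tool_rot: [-180.0, -0.0, 90.2]
wrist_force: [0.5, -0.9, 0.3]
gripper_width: 0.0853
grasp_force: 0.0
```

Emit:
{"method": "servo_tool", "body": {"increments": [[[1,0.76,0],0],[[1,0.76,0],0],[[1,0.76,0],0],[[1,0.76,0],0],[[1,0.76,0],0],[[1,0.76,0],0],[[1,0.76,0],0],[[0,0,0],0],[[0,0,0],0]]}}

```text
t: 2.68
ee_pos: [0.4481, -0.2991, 0.2313]
tool_rot: [-180.0, 0.0, 90.0]
wrist_force: [-0.8, -0.2, 0.0]
gripper_width: 0.0852
grasp_force: 0.0
```

```bash
python3 - <<'E'
from h import *
s=readout.sense(); print(s["t"],s["ee_pos"],s["tool_rot"])
c=optics.camera("wrist"); cv2.imwrite("pics/w1.png",c["pixels"][:,:,::-1]); print(c["xyz"],c["attitude"],c["mtx"][0,0])
E
```

```text
2.675 [ 0.44814354 -0.29914061  0.23126159] [-1.79977121e+02  1.95168428e-02  9.00248962e+01]
[ 0.44647669 -0.23314893  0.37349596] [ 1.64754211e+02 -5.11405544e-02  1.34198043e-01] 309.63334496306135
```

View pics/w1.png

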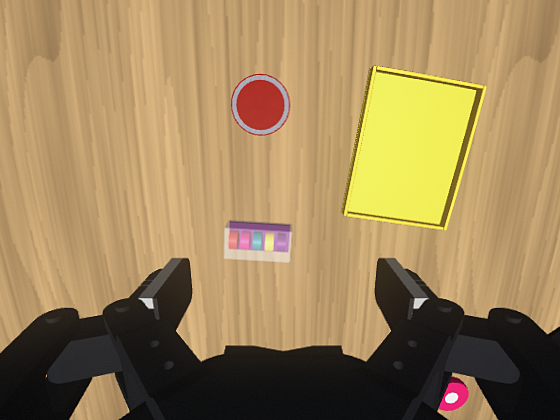

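Wrist view: the large tin is at (260,104), the bobbin case at (258,242) with its long side along image x (world x), and the yellow tray at (415,148). I'll measure from here, then move on.

```bash
cat >> h.py <<'E'
import warnings; warnings.filterwarnings("ignore")
def measure(names,c=None):
    c=c or optics.camera("wrist"); P=cloud(c); X,Y,z=P[...,0],P[...,1],P[...,2]
    H,S,V=cv2.split(cv2.cvtColor(c["pixels"],cv2.COLOR_RGB2HSV))
    box=lambda x,y,r:np.hypot(X-x,Y-y)<r
    for n,(x,y,r,kind) in names.items():
        b=box(x,y,r)
        if b.sum()<60: continue
        if kind=="top":
            h=np.nanpercentile(z[b],93 if n!="bob" else 85); m=b&(abs(z-h)<.007)
        elif kind=="yellow": m=b&(H>22)&(H<36)&(S>130)
        elif kind=="green": m=b&(H>45)&(H<80)&(S>90)
        elif kind=="white": m=b&(S<45)&(V>110)
        if kind!="top": h=np.nanpercentile(z[m],97)
        k,L,st,_=cv2.connectedComponentsWithStats(m.astype(np.uint8))
        if k<2: continue
        v,u=np.nonzero(L==1+np.argmax(st[1:,4])); Q=cast(c,np.c_[u,v],h)[:,:2]*1000
        (cx,cy),rr=cv2.minEnclosingCircle(Q.astype(np.float32)); a=cv2.minAreaRect(Q.astype(np.float32))
        print(n,"h %.4f"%h,"circ %.1f %.1f r%.1f"%(cx,cy,rr),"rect",np.round(a[0],1),np.round(a[1],1),round(a[2],1),"floor %.4f"%np.nanmedian(z[b]),"cut" if v.max()>415 or v.min()<3 or u.min()<3 or u.max()>556 else "")
ALL=dict(large=(.425,-.208,.045,"top"),bob=(.42,-.364,.055,"top"),pink=(.4535,-.0776,.035,"top"),small=(.449,.06,.035,"top"),blue=(.427,.363,.03,"top"),
 yellow=(.597,-.259,.12,"yellow"),white=(.609,.019,.12,"white"),green=(.595,.235,.12,"green"))
E
python3 -c "
from h import *
measure(ALL)"
```

```text
large h 0.0387 circ 423.3 -211.1 r30.6 rect [ 422.7 -210.9] [60.2 59.8] 89.9 floor 0.0369 
bob h 0.0339 circ 417.0 -366.1 r43.4 rect [ 416.8 -366.3] [41.8 78.5] 86.3 floor 0.0010 
pink h 0.0009 circ 453.8 -101.1 r25.8 rect [ 453.9 -106.5] [51.5 11.9] 0.1 floor -0.0003 cut
yellow h 0.0180 circ 595.1 -261.1 r105.6 rect [ 593.3 -260.5] [169.6 133.7] 81.7 floor 0.0042
```

Emit:
{"method": "servo_tool", "body": {"increments": [[[1,0,0],0],[[1,0,0],0],[[1,0,0],0],[[1,0,0],0],[[0,0,0],0],[[0,0,0],0]]}}

```text
t: 3.52
ee_pos: [0.4481, -0.1402, 0.2314]
tool_rot: [180.0, 0.0, 89.9]
wrist_force: [0.0, -1.0, 0.5]
gripper_width: 0.0858
grasp_force: 0.0
```

```bash
python3 -c "
from h import *
measure(ALL)
print(readout.sense()['ee_pos'])"
```

```text
large h 0.0387 circ 424.1 -209.6 r31.1 rect [ 423.1 -209.4] [59.3 59.7] 0.1 floor 0.0366 
bob h 0.0247 circ 417.1 -350.6 r39.4 rect [ 417.2 -348.5] [12.9 78.8] 85.2 floor 0.0003 
pink h 0.0585 circ 451.4 -78.4 r16.9 rect [451.4 -78.3] [32.4 32.5] 45.4 floor 0.0002 
small h 0.0320 circ 446.9 47.9 r19.7 rect [446.9  41.6] [39.4 12.7] 0.0 floor 0.0003 cut
yellow h 0.0181 circ 594.3 -259.7 r105.4 rect [ 595.8 -258.6] [173.  129.5] 81.9 floor 0.0014 
white h 0.0180 circ 603.4 -0.2 r93.4 rect [603.2  -0.7] [132.3 133.5] 84.4 floor 0.0029 cut
[ 0.44804831 -0.14053035  0.23127925]
```

Emit:
{"method": "servo_tool", "body": {"increments": [[[0.78,0.04,0],0],[[0.78,0.04,0],0],[[0,0,0.9],0],[[0,0,1],0],[[0,0,1],0],[[0,0,1],0],[[0,0,0.8],0],[[0,0,0.63],0],[[0,0,0],0],[[0,0,0],0]]}}

```text
t: 4.82
ee_pos: [0.4522, -0.0771, 0.0189]
tool_rot: [180.0, 0.0, 89.9]
wrist_force: [0.1, 0.1, -0.4]
gripper_width: 0.0856
grasp_force: 0.0
```

Emit:
{"method": "servo_tool", "body": {"increments": [[[0,0,0],0],[[0,0,0],0],[[0,0,0],0],[[0,0,0],0],[[0,0,0],0],[[0,0,0],0]], "gripper": -1, "force": 30}}

```text
t: 5.58
ee_pos: [0.4519, -0.0764, 0.0187]
tool_rot: [180.0, 0.0, 90.0]
wrist_force: [-1.0, 0.8, 6.1]
gripper_width: 0.0334
grasp_force: 29.5
```

Emit:
{"method": "servo_tool", "body": {"increments": [[[0,0,-0.7],0],[[0,0,-0.9],0],[[0,0,-0.9],0],[[-0.8,0.5,0],0],[[-1,0.6,0],0],[[-1,0.6,0],0],[[-1,0.6,0],0],[[-1,0.6,0],0],[[-0.78,0.54,0],0],[[0,0,0],0]]}}

```text
t: 6.82
ee_pos: [0.5892, -0.3026, 0.1168]
tool_rot: [-179.9, 0.0, 89.8]
wrist_force: [-0.1, 0.6, -1.1]
gripper_width: 0.0334
grasp_force: 30.2
```

Emit:
{"method": "servo_tool", "body": {"increments": [[[0,0,1],0],[[0,0,0.7],0],[[0,0,0.4],0],[[0,0,0.2],0],[[0,0,0],0],[[0,0,0],0]]}}

```text
t: 7.58
ee_pos: [0.5901, -0.2997, 0.0275]
tool_rot: [179.9, 0.0, 90.0]
wrist_force: [0.4, -0.1, -0.8]
gripper_width: 0.0334
grasp_force: 30.2
```

Emit:
{"method": "servo_tool", "body": {"increments": [[[0,0,0.05],0],[[0,0,0.05],0],[[0,0,0],0]]}}

```text
t: 7.95
ee_pos: [0.5896, -0.2996, 0.0229]
tool_rot: [180.0, 0.0, 90.0]
wrist_force: [-0.9, 0.1, 4.2]
gripper_width: 0.0333
grasp_force: 30.4
```

Emit:
{"method": "servo_tool", "body": {"increments": [[[0,0,0],0],[[0,0,0],0],[[0,0,0],0],[[0,0,-0.3],0],[[0,0,-1],0],[[0,0,-1],0],[[0,0,-1],0],[[0,0,0],0]], "gripper": 0.4}}

```text
t: 8.95
ee_pos: [0.5916, -0.3001, 0.1596]
tool_rot: [179.6, 0.2, 90.0]
wrist_force: [0.7, 0.1, -0.4]
gripper_width: 0.0597
grasp_force: 0.0
```

Emit:
{"method": "servo_tool", "body": {"increments": [[[0.98,-0.2,-0.5],0],[[0.98,-0.28,-0.5],0],[[0.98,-0.28,-0.5],0],[[0.98,-0.28,-0.4],0],[[0.98,-0.28,0],0],[[0.98,-0.28,0],0],[[0.98,-0.28,0],0],[[0.98,-0.28,0],0],[[0.98,-0.28,0],0],[[0.98,-0.28,0],0]]}}

```text
t: 10.2
ee_pos: [0.4795, 0.0937, 0.2301]
tool_rot: [-180.0, 0.0, 90.0]
wrist_force: [0.7, -1.0, -0.5]
gripper_width: 0.0596
grasp_force: 0.0
```

Emit:
{"method": "servo_tool", "body": {"increments": [[[0.98,-0.28,0],0],[[0.98,-0.28,0],0],[[0.98,-0.28,0],0],[[0.98,-0.28,0],0],[[0,0,0],0],[[0,0,0],0]]}}

```text
t: 10.95
ee_pos: [0.4354, 0.2488, 0.2299]
tool_rot: [-180.0, 0.0, 90.0]
wrist_force: [-0.4, -1.1, -0.1]
gripper_width: 0.0596
grasp_force: 0.0
```

```bash
python3 -c "
from h import *
c=optics.camera('wrist');measure(ALL,c); cv2.imwrite('pics/w2.png',c['pixels'][:,:,::-1])
print(readout.sense()['ee_pos'])"
```

```text
small h 0.0325 circ 446.7 63.6 r24.4 rect [448.2  63.2] [42.5 46.8] 0.0 floor 0.0193 
blue h 0.0587 circ 424.4 363.5 r17.3 rect [424.5 363.7] [32.2 32.9] 0.1 floor 0.0019 
white h 0.0181 circ 634.2 -29.6 r48.6 rect [630.  -32.7] [47.5 97.3] 36.0 floor 0.0004 
green h 0.0181 circ 591.3 236.4 r107.2 rect [591.6 236.2] [133.3 169.6] 5.4 floor 0.0041 
[0.43577255 0.24819324 0.22989419]
```

View pics/w2.png

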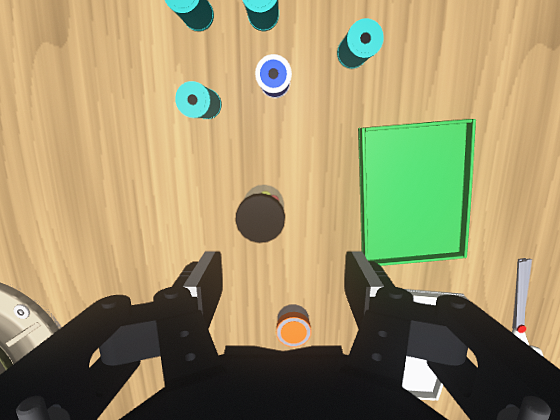

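Blue spool is at (273,73), with its turquoise neighbours clear of it. I'll close along the 60° line (tool yaw 150).

Emit:
{"method": "servo_tool", "body": {"increments": [[[0.95,-0.09,0],0],[[0.98,-0.09,0],0],[[0.95,-0.09,0],0],[[0,0,0],-1],[[0,0,0],-1],[[0,0,0.5],-1],[[0,0,0.5],-1],[[0,0,0.5],-1],[[0,0,0.5],-1],[[0,0,0],-1]]}}

```text
t: 12.25
ee_pos: [0.4251, 0.362, 0.1481]
tool_rot: [-179.8, 0.0, 138.2]
wrist_force: [0.8, -0.8, 0.2]
gripper_width: 0.0598
grasp_force: 0.0
```

Emit:
{"method": "servo_tool", "body": {"increments": [[[0,0,0],-1],[[0,0,0],-0.73],[[0,0,0],0],[[0,0,0],0]]}}

```text
t: 12.75
ee_pos: [0.4251, 0.3637, 0.15]
tool_rot: [-180.0, 0.0, 149.9]
wrist_force: [0.2, -0.2, -0.0]
gripper_width: 0.0597
grasp_force: 0.0
```

Centred within about 1 mm. Descend 0.131 m, grip, lift.

Emit:
{"method": "servo_tool", "body": {"increments": [[[0,0,0.8],0],[[0,0,1],0],[[0,0,0.9],0],[[0,0,0.57],0],[[0,0,0],0],[[0,0,0],0]]}}

```text
t: 13.5
ee_pos: [0.425, 0.365, 0.0204]
tool_rot: [179.9, 0.0, 150.0]
wrist_force: [0.1, -0.1, 0.2]
gripper_width: 0.0599
grasp_force: 0.0
```

Emit:
{"method": "servo_tool", "body": {"increments": [[[0,0,0],0],[[0,0,0],0],[[0,0,0],0],[[0,0,0],0]], "gripper": -1}}

```text
t: 14.0
ee_pos: [0.4252, 0.365, 0.0206]
tool_rot: [179.9, 0.1, 150.0]
wrist_force: [-0.8, -1.4, 6.9]
gripper_width: 0.0332
grasp_force: 29.5
```

Emit:
{"method": "servo_tool", "body": {"increments": [[[0,0,-0.6],0],[[0,0,-1],0],[[0,0,-1],0],[[0,0,-0.65],0],[[0,0,0],1],[[0,0,0],1],[[0,0,0],1],[[0,0,0],1],[[0,0,0],1],[[0,0,0],1]]}}

```text
t: 15.25
ee_pos: [0.4245, 0.3645, 0.1496]
tool_rot: [180.0, -0.0, 108.6]
wrist_force: [0.3, -1.5, -0.9]
gripper_width: 0.0333
grasp_force: 30.0
```

Emit:
{"method": "servo_tool", "body": {"increments": [[[0,0,0],1],[[0,0,0],1],[[0,0,0],0.73],[[0,0,0],0],[[0,0,0],0]]}}

```text
t: 15.88
ee_pos: [0.4245, 0.3645, 0.1495]
tool_rot: [180.0, -0.0, 90.1]
wrist_force: [0.0, 0.4, -0.6]
gripper_width: 0.0332
grasp_force: 30.0
```

Emit:
{"method": "servo_tool", "body": {"increments": [[[-0.9,0.3,0],0],[[-0.98,0.3,0],0],[[-0.98,0.3,0],0],[[-0.98,0.3,0],0],[[-0.98,0.3,0],0],[[-0.98,0.3,0],0],[[-0.98,0.3,0],0],[[-0.98,0.3,0],0],[[-0.98,0.3,0],0],[[-0.98,0.3,0],0]]}}

```text
t: 17.12
ee_pos: [0.545, -0.0256, 0.1494]
tool_rot: [180.0, -0.0, 90.1]
wrist_force: [0.9, 0.5, 0.3]
gripper_width: 0.0333
grasp_force: 30.1
```

Emit:
{"method": "servo_tool", "body": {"increments": [[[-0.98,0.3,0],0],[[-0.98,0.3,0],0],[[-0.98,0.3,0],0],[[-0.98,0.3,0],0],[[-0.97,0.2,0],0],[[0,0,0],0],[[0,0,0],0]]}}

```text
t: 18.0
ee_pos: [0.6008, -0.219, 0.149]
tool_rot: [-180.0, -0.1, 90.1]
wrist_force: [0.7, 0.6, -0.0]
gripper_width: 0.0333
grasp_force: 30.1
```

Emit:
{"method": "servo_tool", "body": {"increments": [[[0,0,1],0],[[0,0,1],0],[[0,0,0.7],0],[[0,0,0.3],0],[[0,0,0.1],0],[[0,0,0],0],[[0,0,0],0]]}}

```text
t: 18.88
ee_pos: [0.6017, -0.22, 0.0267]
tool_rot: [179.9, 0.0, 90.0]
wrist_force: [0.3, 0.3, 0.0]
gripper_width: 0.0333
grasp_force: 30.1
```

Emit:
{"method": "servo_tool", "body": {"increments": [[[0,0,0],0],[[0,0,0],0],[[0,0,0],0],[[0,0,-0.3],0],[[0,0,-1],0],[[0,0,-1],0],[[0,0,-1],0],[[0,0,-1],0],[[0,0,-0.9],0],[[0,0,0],0]], "gripper": 0.4}}

```text
t: 20.12
ee_pos: [0.6025, -0.2198, 0.2381]
tool_rot: [179.6, 0.1, 90.0]
wrist_force: [0.5, 0.0, 0.2]
gripper_width: 0.0597
grasp_force: 0.0
```

```bash
python3 -c "
from h import *
A=dict(pink=(.59,-.30,.03,'top'),blue=(.60,-.22,.03,'top'))
for n in('wrist','top'):
  c=optics.camera(n);measure(A,c); cv2.imwrite('pics/a_%s.png'%n,c['pixels'][:,:,::-1])
measure(dict(large=ALL['large']))
print(readout.sense()['ee_pos'])"
```

```text
pink h 0.0626 circ 589.2 -300.0 r17.4 rect [ 588.8 -299.9] [34.  32.4] 90.0 floor 0.0215 
blue h 0.3387 circ 600.1 -203.4 r25.0 rect [ 600.2 -198.3] [10.2 50.1] 89.6 floor 0.3260 cut
blue h 0.6410 circ 598.6 -220.5 r31.5 rect [ 597.  -221.3] [60.9 48.8] 81.5 floor 0.6371 
large h 0.0384 circ 425.2 -210.7 r32.0 rect [ 425.3 -210.7] [63.  60.7] 21.9 floor 0.0361 
[ 0.60044267 -0.2197576   0.23285573]
```

View pics/a_wrist.png

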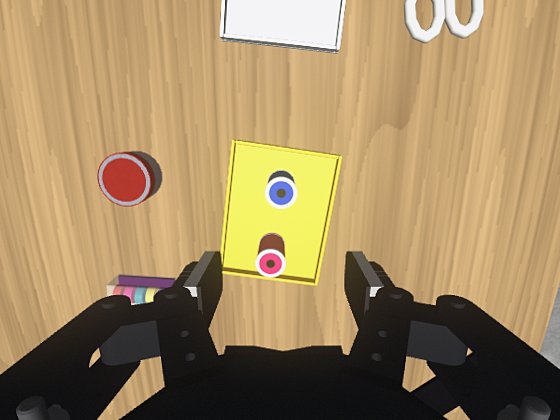

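Both spools stand upright in the yellow tray, blue at (281,192) and pink at (270,262). Now the large tin.

Emit:
{"method": "servo_tool", "body": {"increments": [[[0.05,-0.85,0],0],[[0.05,-0.9,0],0],[[0.05,-0.9,0],0],[[0.05,-0.9,0],0],[[0.04,-0.86,0],0],[[0,0,1],0],[[0,0,1],0],[[0,0,1],0],[[0,0,0.5],0],[[0,0,0],0]], "gripper": 1}}

```text
t: 21.52
ee_pos: [0.4225, -0.2094, 0.0911]
tool_rot: [-179.7, -0.2, 90.0]
wrist_force: [0.1, 1.1, 1.1]
gripper_width: 0.0853
grasp_force: 0.0
```

Emit:
{"method": "servo_tool", "body": {"increments": [[[0,0,0],0],[[0,0,0.7],0],[[0,0,0.7],0],[[0,0,0.5],0],[[0,0,0.2],0],[[0,0,0],0],[[0,0,0],0]]}}

```text
t: 22.4
ee_pos: [0.4252, -0.2107, 0.0104]
tool_rot: [179.9, 0.1, 90.0]
wrist_force: [1.1, -0.5, 0.5]
gripper_width: 0.0855
grasp_force: 0.0
```

Emit:
{"method": "servo_tool", "body": {"increments": [[[0,0,0.11],0],[[0,0,0],0]]}}

```text
t: 22.65
ee_pos: [0.4244, -0.2103, 0.0049]
tool_rot: [-180.0, 0.0, 90.0]
wrist_force: [0.1, 1.1, -0.1]
gripper_width: 0.0853
grasp_force: 0.0
```

Emit:
{"method": "servo_tool", "body": {"increments": [[[0,0,0],0],[[0,0,0],0],[[0,0,0],0],[[0,0,0],0],[[0,0,0],0]], "gripper": -1, "force": 45}}

```text
t: 23.28
ee_pos: [0.4245, -0.2103, 0.0053]
tool_rot: [180.0, 0.0, 90.0]
wrist_force: [-2.1, 1.4, 5.0]
gripper_width: 0.059
grasp_force: 47.9
```

Emit:
{"method": "servo_tool", "body": {"increments": [[[0,0,-0.4],0],[[0,0,-0.9],0],[[0,0,-1],0],[[0,0,-0.7],0],[[0,0,0],0],[[0,0,0],0]]}}

```text
t: 24.02
ee_pos: [0.4238, -0.2101, 0.1243]
tool_rot: [-179.9, -0.0, 90.0]
wrist_force: [-0.0, 0.3, -2.9]
gripper_width: 0.0588
grasp_force: 49.2
```

Emit:
{"method": "servo_tool", "body": {"increments": [[[0.7,0.3,0],0],[[0.95,0.35,0],0],[[0.95,0.35,0],0],[[0.95,0.35,0],0],[[0.95,0.35,0],0],[[0.95,0.35,0],0],[[0.95,0.35,0],0],[[0.95,0.35,0],0],[[0.95,0.35,0],0],[[0.95,0.35,0],0]]}}

```text
t: 25.28
ee_pos: [0.5617, 0.1606, 0.123]
tool_rot: [-179.8, 0.0, 90.0]
wrist_force: [-0.7, 0.7, -1.9]
gripper_width: 0.0588
grasp_force: 49.2
```

Emit:
{"method": "servo_tool", "body": {"increments": [[[0.95,0.35,0],0],[[0.95,0.4,0],0],[[0,0,0],0],[[0,0,1],0],[[0,0,0.8],0],[[0,0,0.6],0],[[0,0,0.3],0],[[0,0,0],0],[[0,0,0],0]]}}

```text
t: 26.4
ee_pos: [0.5928, 0.2361, 0.018]
tool_rot: [179.9, -0.0, 90.0]
wrist_force: [0.1, 0.7, -2.0]
gripper_width: 0.0589
grasp_force: 49.5
```

Emit:
{"method": "servo_tool", "body": {"increments": [[[0,0,0.1],0],[[0,0,0.08],0],[[0,0,0.02],0],[[0,0,0],0],[[0,0,0],0]]}}

```text
t: 27.02
ee_pos: [0.5923, 0.2357, 0.0094]
tool_rot: [180.0, 0.0, 90.0]
wrist_force: [-3.3, -1.2, 3.7]
gripper_width: 0.0589
grasp_force: 50.1
```

Emit:
{"method": "servo_tool", "body": {"increments": [[[0,0,0],0],[[0,0,0],0],[[0,0,0],0],[[0,0,-0.3],0],[[0,0,-0.6],0],[[0,0,-1],0],[[0,0,-1],0],[[0,0,-1],0],[[0,0,-1],0],[[0,0,-0.6],0]], "gripper": 0.65}}

```text
t: 28.28
ee_pos: [0.5926, 0.2364, 0.2325]
tool_rot: [179.8, -0.1, 90.0]
wrist_force: [0.5, -0.3, -0.3]
gripper_width: 0.0703
grasp_force: 0.0
```

Emit:
{"method": "servo_tool", "body": {"increments": [[[-0.8,-0.75,0],0],[[-0.8,-0.75,0],0],[[-0.8,-0.75,0],0],[[-0.8,-0.75,0],0],[[0,0,0],0],[[0,0,0],0]], "gripper": 1}}

```text
t: 29.02
ee_pos: [0.4726, 0.1081, 0.2299]
tool_rot: [179.9, 0.0, 90.0]
wrist_force: [-0.1, -0.3, -0.7]
gripper_width: 0.0855
grasp_force: 0.0
```

```bash
python3 -c "
from h import *
ALL['large']=(.592,.236,.045,'top')
c=optics.camera('wrist');measure(ALL,c); cv2.imwrite('pics/w4.png',c['pixels'][:,:,::-1])
print(readout.sense()['ee_pos'])"
```

```text
large h 0.0429 circ 589.4 235.0 r31.7 rect [589.7 234.8] [62.7 60.4] 23.0 floor 0.0411 
pink h 0.0007 circ 453.5 -76.8 r35.8 rect [453.5 -77.1] [69.2 69.5] 14.1 floor -0.0003 
small h 0.0327 circ 448.7 61.1 r23.4 rect [448.4  61.2] [46.1 44.9] 71.0 floor 0.0276 
white h 0.0181 circ 603.6 22.7 r105.6 rect [605.7  20.8] [171.9 133.6] 84.4 floor 0.0032 
green h 0.0180 circ 591.9 229.3 r101.4 rect [592.5 229.3] [132.4 156.5] 5.3 floor 0.0031 cut
[0.47274918 0.10858491 0.22965907]
```

View pics/w4.png

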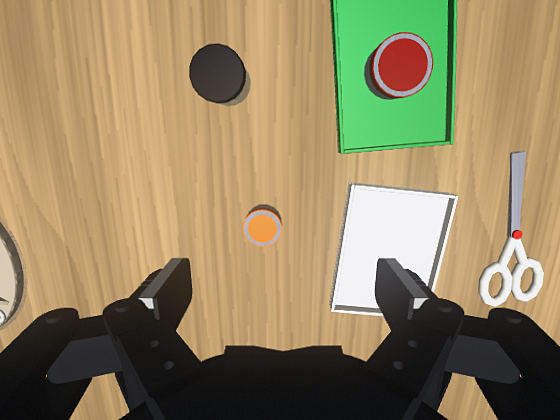

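The large tin lies flat in the green tray at (403,66), and the small tin is at (263,227). I'll refine both from their lid colours alone.

```bash
cat >> h.py <<'E'
def lids(c,who=("red","orange"),zs=dict(red=.042,orange=.032)):
    H,S,V=cv2.split(cv2.cvtColor(c["pixels"],cv2.COLOR_RGB2HSV))
    for n,m in(("red",((H<5)|(H>174))&(S>170)&(V>80)),("orange",(H>8)&(H<20)&(S>185)&(V>150))):
        k,L,st,ce=cv2.connectedComponentsWithStats(m.astype(np.uint8)); i=1+np.argmax(st[1:,4])
        v,u=np.nonzero(L==i); Q=(cast(c,np.c_[u,v],zs[n])[:,:2]*1000).astype(np.float32); (x,y),r=cv2.minEnclosingCircle(Q)
        print(n,st[i,4],ce[i].round(1),"mean",Q.mean(0).round(1),"circ %.1f %.1f r%.1f"%(x,y,r))
E
python3 -c "
from h import *
lids(optics.camera('wrist'))"
```

```text
red 2000 [402.7  65.3] mean [590.8 235.7] circ 590.9 235.4 r24.6
orange 22 [267.5 212. ] mean [454.4  81.1] circ 454.4 78.6 r12.8
```

Emit:
{"method": "servo_tool", "body": {"increments": [[[-0.59,-0.29,0],0],[[-0.59,-0.29,0],0],[[0,0,0.8],0],[[0,0,1],0],[[0,0,1],0],[[0,0,0.7],0],[[0,0,0],0],[[0,0,0],0]]}}

```text
t: 30.12
ee_pos: [0.45, 0.0615, 0.09]
tool_rot: [179.9, -0.1, 90.1]
wrist_force: [0.4, 0.2, -0.4]
gripper_width: 0.0851
grasp_force: 0.0
```

```bash
python3 -c "
from h import *
c=optics.camera('wrist');cv2.imwrite('pics/w5.png',c['pixels'][:,:,::-1]);measure(dict(small=ALL['small']),c)
p=c['pixels'];H=cv2.cvtColor(p,cv2.COLOR_RGB2HSV)
print(readout.sense()['ee_pos'])
P=cloud(c);q=np.hypot(P[...,0]-.449,P[...,1]-.061)<.012;print(H[q].mean(0),q.sum())"
```

```text
small h 0.1904 circ 448.8 77.3 r29.3 rect [448.8  82.4] [58.5 10.3] 0.0 floor 0.1766 cut
[0.45026814 0.06125477 0.09027008]
[49.44723119 71.57685622 71.82145518] 4027
```

View pics/w5.png

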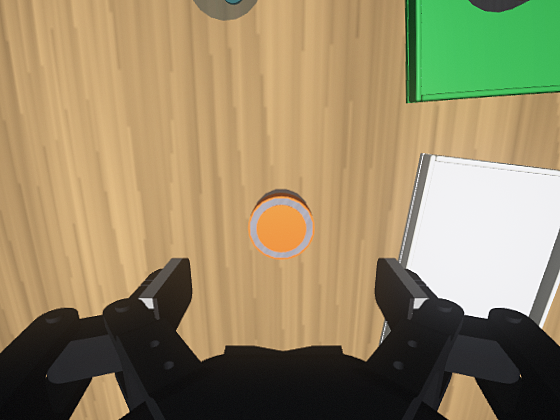

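Lid ring centre is at about (281,228). I'll cast that, plus the orange disc's centroid, onto z = 0.032.

```bash
python3 -c "
from h import *
c=optics.camera('wrist');H,S,V=cv2.split(cv2.cvtColor(c['pixels'],cv2.COLOR_RGB2HSV))
print(H[228,281],S[228,281],V[228,281])
m=((H>8)&(H<20)&(S>150)&(V>200)).astype(np.uint8);m[:160]=0;m[300:]=0;m[:,:230]=0;m[:,330:]=0
k,L,st,ce=cv2.connectedComponentsWithStats(m);i=1+np.argmax(st[1:,4]);print(st[i],ce[i],cast(c,[ce[i]],.032),cast(c,[[281,228]],.032))
print(readout.sense()['ee_pos'])"
```

```text
15 179 239
[ 256  205   49   46 1783] [280.46662928 227.59113853] [[0.44734896 0.06102077 0.032     ]] [[0.44771267 0.06072855 0.032     ]]
[0.45028547 0.06102193 0.09031342]
```

Emit:
{"method": "servo_tool", "body": {"increments": [[[0,-0.04,0.8],0],[[0,0,0.7],0],[[0,0,0.45],0],[[0,0,0.19],0],[[0,0,0],0],[[0,0,0],0]]}}

```text
t: 30.98
ee_pos: [0.4483, 0.0606, 0.0042]
tool_rot: [179.9, -0.0, 90.0]
wrist_force: [-1.2, -0.2, -0.8]
gripper_width: 0.0855
grasp_force: 0.0
```

Emit:
{"method": "servo_tool", "body": {"increments": [[[0,0,0],0],[[0,0,0],0],[[0,0,0],0],[[0,0,0],0],[[0,0,0],0],[[0,0,0],0]], "gripper": -1, "force": 35}}

```text
t: 31.72
ee_pos: [0.4477, 0.0605, 0.0038]
tool_rot: [180.0, 0.0, 90.0]
wrist_force: [-1.1, -0.3, 5.5]
gripper_width: 0.0432
grasp_force: 35.0
```

Emit:
{"method": "servo_tool", "body": {"increments": [[[0,0,-0.5],0],[[0,0,-1],0],[[0,0,-1],0],[[0,0,-1],0],[[0,0,-0.5],0],[[0,0,0],0],[[0,0,0],0]]}}

```text
t: 32.6
ee_pos: [0.4469, 0.0603, 0.1624]
tool_rot: [-179.9, 0.0, 90.0]
wrist_force: [0.8, 0.5, -0.4]
gripper_width: 0.0432
grasp_force: 35.9
```

Emit:
{"method": "servo_tool", "body": {"increments": [[[0.8,0.68,0],0],[[0.9,0.74,0],0],[[0.9,0.74,0],0],[[0.9,0.74,0],0],[[0.88,0.71,0],0],[[0,0,0.7],0],[[0,0,0.7],0],[[0,0,0.6],0],[[0,0,0],0],[[0,0,0],0]]}}

```text
t: 33.85
ee_pos: [0.5918, 0.2361, 0.0835]
tool_rot: [-180.0, -0.0, 90.0]
wrist_force: [1.0, -0.0, 0.2]
gripper_width: 0.0434
grasp_force: 36.0
```

```bash
python3 -c "
from h import *
c=optics.camera('wrist');cv2.imwrite('pics/w6.png',c['pixels'][:,:,::-1])
print(readout.sense()['ee_pos'])"
```

```text
[0.59216354 0.23622644 0.08414369]
```

View pics/w6.png

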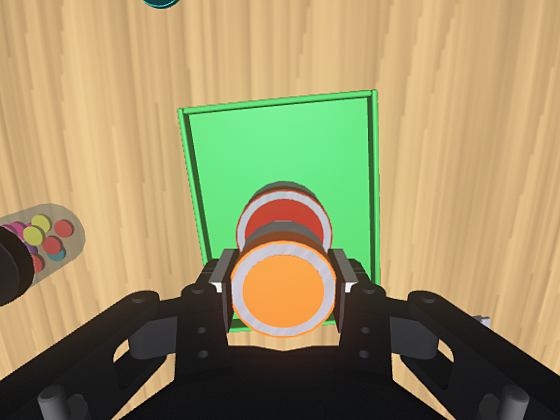

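The held small tin's lid is centred at about (283.5,288), and the large lid spans u 236–331 with its top edge at v 188, so its centre is about (283.5,235). I'll cast both to compare.

```bash
python3 -c "
from h import *
c=optics.camera('wrist')
S=cast(c,[[231,288],[336,288],[283.5,239],[283.5,337]],.112);print(S.round(4), S[:2].mean(0),S[2:].mean(0))
L=cast(c,[[236,235],[331,235],[283.5,188]],.042);print(L.round(4),L[:2].mean(0), 'cy',L[2,1]-.030)
print(readout.sense()['ee_pos'])"
```

```text
[[0.5693 0.2381 0.112 ]
 [0.6126 0.2382 0.112 ]
 [0.5909 0.2597 0.112 ]
 [0.591  0.2143 0.112 ]] [0.59094198 0.2381371  0.112     ] [0.5909361  0.23699976 0.112     ]
[[0.5612 0.2363 0.042 ]
 [0.6212 0.2364 0.042 ]
 [0.5911 0.2665 0.042 ]] [0.59120369 0.23638268 0.042     ] cy 0.2365010972267371
[0.59234218 0.23624375 0.08442115]
```

Aligned to within about 0.5 mm. Lower it.

Emit:
{"method": "servo_tool", "body": {"increments": [[[0,0,0.4],0],[[0,0,0.3],0],[[0,0,0.15],0],[[0,0,0.08],0],[[0,0,0.02],0],[[0,0,0],0],[[0,0,0],0]]}}

```text
t: 34.83
ee_pos: [0.5919, 0.2359, 0.0459]
tool_rot: [180.0, -0.0, 90.0]
wrist_force: [-2.3, -1.7, 5.8]
gripper_width: 0.0429
grasp_force: 36.5
```

Emit:
{"method": "servo_tool", "body": {"increments": [[[0,0,0],0],[[0,0,0],0],[[0,0,0],0],[[0,0,-0.3],0],[[0,0,-0.6],0],[[0,0,-1],0],[[0,0,-1],0],[[0,0,-1],0],[[0,0,-0.7],0],[[0,0,0],0]], "gripper": 0.45}}

```text
t: 36.08
ee_pos: [0.5927, 0.2369, 0.2332]
tool_rot: [179.7, -0.1, 90.0]
wrist_force: [-0.4, -0.4, -0.3]
gripper_width: 0.0622
grasp_force: 0.0
```

Emit:
{"method": "servo_tool", "body": {"increments": [[[-0.9,-0.27,0],0],[[-0.95,-0.27,0],0],[[-0.95,-0.27,0],0],[[0,0,0],0],[[0,0,0],0]], "gripper": 1}}

```text
t: 36.7
ee_pos: [0.5592, 0.1242, 0.2291]
tool_rot: [-180.0, -0.0, 90.0]
wrist_force: [0.6, -0.5, 0.1]
gripper_width: 0.0856
grasp_force: 0.0
```

```bash
python3 -c "
from h import *
c=optics.camera('wrist');cv2.imwrite('pics/w7.png',c['pixels'][:,:,::-1]);measure(dict(stack=(.592,.236,.03,'top')),c);lids(c)
print(readout.sense()['ee_pos'])"
```

```text
stack h 0.0749 circ 590.2 235.4 r23.1 rect [590.1 235.8] [45.  44.7] 0.6 floor 0.0734 
red 66 [450.4 247.2] mean [751.9  57.7] circ 752.0 57.6 r5.4
orange 8 [294.   75.5] mean [569.  241.7] circ 569.0 241.7 r3.4
[0.55923834 0.12490926 0.22921113]
```

View pics/w7.png

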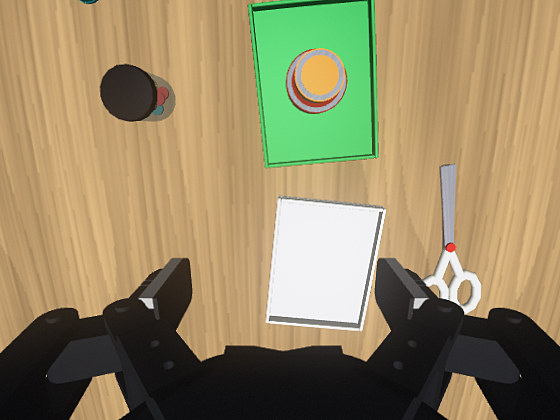

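The stack stands centred: small lid at (319,75) on the large tin at (316,80), top height 0.075. Now the bobbin case.

Emit:
{"method": "servo_tool", "body": {"increments": [[[-0.85,-0.25,0],0],[[-0.95,-0.275,0],0],[[-0.95,-0.275,0],0],[[-0.95,-0.275,0],0],[[-0.95,-0.275,0],0],[[-0.95,-0.275,0],0],[[-0.95,-0.275,0],0],[[-0.95,-0.275,0],0],[[-0.95,-0.275,0],0],[[-0.95,-0.275,0],0]]}}

```text
t: 38.0
ee_pos: [0.4513, -0.252, 0.2292]
tool_rot: [180.0, -0.0, 90.2]
wrist_force: [0.8, -0.4, -0.0]
gripper_width: 0.0855
grasp_force: 0.0
```

Emit:
{"method": "servo_tool", "body": {"increments": [[[-0.95,-0.275,0],0],[[-0.95,-0.275,0],0],[[-0.95,-0.275,0],0],[[0,0,0],1],[[0,0,0],1],[[0,0,0],1],[[0,0,0],1],[[0,0,0],1],[[0,0,0],1],[[0,0,0],1]]}}

```text
t: 39.25
ee_pos: [0.4192, -0.365, 0.229]
tool_rot: [-180.0, -0.0, 41.8]
wrist_force: [0.2, -0.4, 0.0]
gripper_width: 0.0849
grasp_force: 0.0
```

Emit:
{"method": "servo_tool", "body": {"increments": [[[0,0,0],1],[[0,0,0],1],[[0,0,0],1],[[0,0,0],1],[[0,0,0],1],[[0,0,0],1],[[0,0,0],0.63],[[0,0,0],0],[[0,0,0],0]]}}

```text
t: 40.38
ee_pos: [0.4184, -0.3656, 0.2291]
tool_rot: [-180.0, 0.0, -3.5]
wrist_force: [-0.1, -0.4, -0.0]
gripper_width: 0.0851
grasp_force: 0.0
```

```bash
python3 -c "
from h import *
c=optics.camera('wrist');cv2.imwrite('pics/w8.png',c['pixels'][:,:,::-1]);measure(dict(bob=ALL['bob']),c)
print(readout.sense()['ee_pos'])"
```

```text
bob h 0.3242 circ 426.7 -366.8 r33.4 rect [ 433.7 -367.2] [66.8 13.9] 86.7 floor 0.3089 cut
[ 0.41822123 -0.36582072  0.22915223]
```

View pics/w8.png

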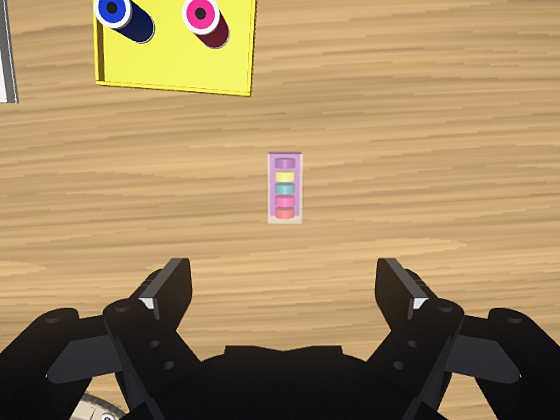

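The case is aligned with the tool. Its outline spans u 267–302 and v 153–223.

```bash
python3 -c "
from h import *
c=optics.camera('wrist')
p=c['pixels'].astype(int)
print(cast(c,[[267,188],[302,188],[284.5,153],[284.5,223]],.034).round(4))
P=cloud(c);z=P[...,2];m=((z>.018)&(z<.05)).astype(np.uint8);m[:130]=0;m[240:]=0;m[:,:250]=0;m[:,320:]=0
v,u=np.nonzero(m);print(u.min(),u.max(),v.min(),v.max(),z[m>0].mean(),cv2.minAreaRect((cast(c,np.c_[u,v],.034)[:,:2]*1000).astype(np.float32)))"
```

```text
[[ 0.4191 -0.3487  0.034 ]
 [ 0.4168 -0.3874  0.034 ]
 [ 0.4561 -0.3703  0.034 ]
 [ 0.3774 -0.3656  0.034 ]]
267 302 152 223 0.033557429383261346 ((417.2586975097656, -367.7476806640625), (38.52122116088867, 79.9625473022461), 86.30958557128906)
```

Emit:
{"method": "servo_tool", "body": {"increments": [[[-0.03,0.05,0.8],0],[[0,0,1],0],[[0,0,1],0],[[0,0,1],0],[[0,0,0.8],0],[[0,0,0.6],0],[[0,0,0.38],0],[[0,0,0],0],[[0,0,0],0]]}}

```text
t: 41.6
ee_pos: [0.417, -0.3687, 0.0071]
tool_rot: [180.0, -0.1, -3.7]
wrist_force: [0.4, -0.9, -0.9]
gripper_width: 0.0853
grasp_force: 0.0
```

Emit:
{"method": "servo_tool", "body": {"increments": [[[0,0,0],0],[[0,0,0],0],[[0,0,0],0],[[0,0,0],0],[[0,0,0],0],[[0,0,0],0]], "gripper": -1, "force": 35}}

```text
t: 42.35
ee_pos: [0.4167, -0.3684, 0.0067]
tool_rot: [180.0, -0.0, -3.7]
wrist_force: [-0.1, 0.8, 5.8]
gripper_width: 0.0392
grasp_force: 36.6
```

Emit:
{"method": "servo_tool", "body": {"increments": [[[0,0,-0.5],0],[[0,0,-1],0],[[0,0,-1],0],[[0,0,-1],0],[[0,0,0],-1],[[0,0,0],-1],[[0,0,0],-1],[[0,0,0],-1],[[0,0,0],-1],[[0,0,0],-1]]}}

```text
t: 43.6
ee_pos: [0.4161, -0.368, 0.1456]
tool_rot: [-179.9, 0.0, 37.8]
wrist_force: [-0.6, -0.4, -0.6]
gripper_width: 0.039
grasp_force: 35.9
```

Emit:
{"method": "servo_tool", "body": {"increments": [[[0,0,0],-1],[[0,0,0],-1],[[0,0,0],-1],[[0,0,0],-1],[[0,0,0],-1],[[0,0,0],-1],[[0,0,0],-0.8],[[0,0,0],0],[[0,0,0],0]]}}

```text
t: 44.72
ee_pos: [0.4162, -0.3682, 0.1458]
tool_rot: [-180.0, -0.0, 84.2]
wrist_force: [-0.4, -0.1, -0.2]
gripper_width: 0.0395
grasp_force: 35.9
```

Emit:
{"method": "servo_tool", "body": {"increments": [[[0.82,0.3,0],0],[[0.93,0.345,0],0],[[0.93,0.345,0],0],[[0.93,0.345,0],0],[[0.93,0.345,0],0],[[0.93,0.345,0],0],[[0.93,0.345,0],0],[[0.93,0.345,0],0],[[0.93,0.345,0],0],[[0.93,0.345,0],0]]}}

```text
t: 45.98
ee_pos: [0.5887, -0.0149, 0.1461]
tool_rot: [180.0, 0.0, 84.2]
wrist_force: [0.3, -0.4, -1.2]
gripper_width: 0.0396
grasp_force: 35.9
```

Emit:
{"method": "servo_tool", "body": {"increments": [[[0.93,0.355,0],0],[[0,0,0],0],[[0,0,1],0],[[0,0,1],0],[[0,0,0.8],0],[[0,0,0.3],0],[[0,0,0],0],[[0,0,0],0]]}}

```text
t: 46.98
ee_pos: [0.6072, 0.0197, 0.0238]
tool_rot: [179.9, -0.0, 84.3]
wrist_force: [0.6, -0.1, -0.4]
gripper_width: 0.0393
grasp_force: 35.9
```

Lower about 12 mm until it touches (target 0.011).

Emit:
{"method": "servo_tool", "body": {"increments": [[[0,0,0.15],0],[[0,0,0.1],0],[[0,0,0.05],0],[[0,0,0.01],0],[[0,0,0],0],[[0,0,0],0]]}}

```text
t: 47.72
ee_pos: [0.606, 0.0196, 0.0107]
tool_rot: [180.0, 0.0, 84.3]
wrist_force: [-4.5, -1.7, 10.1]
gripper_width: 0.0394
grasp_force: 37.1
```

Emit:
{"method": "servo_tool", "body": {"increments": [[[0,0,0],0],[[0,0,0],0],[[0,0,0],0],[[0,0,-0.3],0],[[0,0,-0.6],0],[[0,0,-1],0],[[0,0,-1],0],[[0,0,-1],0],[[0,0,-1],0],[[0,0,-0.6],0]], "gripper": 0.4}}

```text
t: 48.98
ee_pos: [0.6067, 0.0202, 0.2332]
tool_rot: [179.8, -0.0, 84.3]
wrist_force: [-0.4, 0.0, 0.1]
gripper_width: 0.0598
grasp_force: 0.0
```

Emit:
{"method": "servo_tool", "body": {"increments": [[[-0.9,-0.7,0],0],[[-1,-0.9,0],0],[[-1,-0.9,0],0],[[-1,-0.9,0],0],[[0,0,0],0],[[0,0,0],0]]}}

```text
t: 49.72
ee_pos: [0.4557, -0.1217, 0.2306]
tool_rot: [179.9, 0.0, 84.3]
wrist_force: [0.5, -0.0, 0.8]
gripper_width: 0.0594
grasp_force: 0.0
```

```bash
python3 -c "
from h import *
A=dict(bob=(.607,.02,.055,'top'),stack=(.592,.236,.03,'top'),blue=(.60,-.22,.03,'top'),pink=(.59,-.30,.03,'top'),jar=(.412,.222,.03,'top'))
for n in('wrist','top','scene'):
  c=optics.camera(n);print(n);measure(A,c); cv2.imwrite('pics/e_%s.png'%n,c['pixels'][:,:,::-1])
print(readout.sense()['ee_pos'])"
```

```text
wrist
bob h 0.0380 circ 603.3 16.4 r41.4 rect [602.6  16.5] [73.1 42.2] 84.7 floor 0.0068 cut
blue h 0.0627 circ 598.3 -218.8 r19.2 rect [ 598.8 -218.7] [33.7 36.4] 44.7 floor 0.0289 
pink h 0.0049 circ 604.1 -284.9 r21.1 rect [ 607.  -281.7] [10.5 42.1] 47.3 floor 0.0040 
top
bob h 0.0376 circ 604.3 19.2 r42.3 rect [605.6  18.5] [79.9 40.3] 84.1 floor 0.0056 
stack h 0.0760 circ 591.6 234.7 r23.0 rect [590.6 234. ] [43.5 43.3] 2.8 floor 0.0705 
blue h 0.0634 circ 601.1 -222.0 r16.5 rect [ 601.6 -222.3] [28.7 31.5] 46.2 floor 0.0069 
pink h 0.0640 circ 589.2 -301.9 r17.3 rect [ 589.4 -302. ] [33.  31.8] 46.3 floor 0.0079 
jar h 0.0702 circ 410.7 220.8 r25.7 rect [411.4 220.8] [48.1 48.6] 2.1 floor 0.0655 
scene
bob h 0.0380 circ 607.9 22.1 r45.7 rect [607.5  22.1] [86.2 42.7] 85.3 floor 0.0080 
stack h 0.0750 circ 593.7 237.3 r25.1 rect [593.6 237.3] [49.8 44.2] 55.4 floor 0.0453 
blue h 0.0612 circ 604.4 -216.4 r21.4 rect [ 604.4 -216.4] [41.9 30.8] 62.7 floor 0.0256 
pink h 0.0615 circ 591.9 -295.8 r21.1 rect [ 593.2 -296.2] [41.1 31.9] 63.5 floor 0.0359 
jar h 0.0692 circ 413.8 225.2 r28.0 rect [413.9 225. ] [55.4 49.7] 50.4 floor 0.0482 
[ 0.45618198 -0.12065214  0.22997351]
```

View pics/e_scene.png

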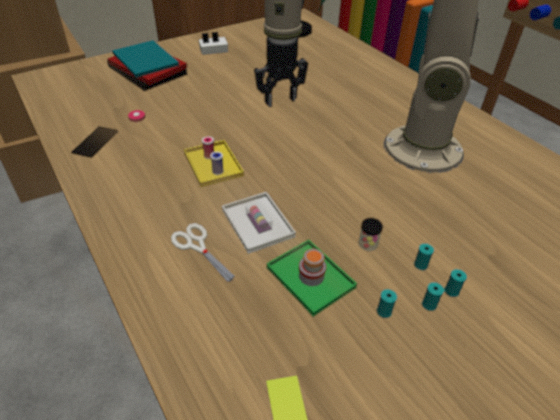

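View pics/e_wrist.png

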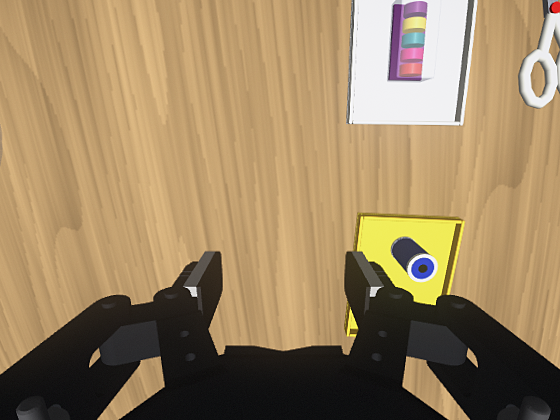

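The scene view shows both spools upright in the yellow tray at (209,147) and (217,163), the stack in the green tray at (313,266), and the case along the white tray at (259,217). The jar, scissors and turquoise spools haven't moved. Case angle is 84.1–85.3° against 84.3° for the tray. Handing in.

```bash
python3 -c "
from plant import ticket
print(ticket.close_job())"
```

```text
the job is handed in; nothing more can be done
None
```

I sorted everything as asked and handed the job in at about 50 s: both spools stand upright in the yellow tray, the small tin is centred on the large one in the green tray, and the bobbin case lies along the white tray, with the jar, scissors and turquoise look-alikes left alone.

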